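# Open the grinder booth window to its mark

## Task

Push the booth's sloping, counterweighted window up from beneath its orange lip until the red pointer on the window's edge stands level with the yellow clip on the rail (anywhere within the clip's length), then take the fingers away and leave the window standing there. Only push: do not pinch the lip, do not shift the clip, and leave the bottle, tin, mug, tools and other things around the booth where they are.

Things in the scene. Friction and masses are not known exactly. Their poses are not given: they have to be found in the camera images.
- booth: blue booth round a grinding wheel, fixed; 360 deep, 400 wide, 362 tall, plinth 50 high. Origin: at bench height, 170 behind the front face; x points from front (robot side) to back, y to its left, z up. Two aluminium rails, 40 wide, centred 170 to either side, 440 long, slope up and back at 45 degrees from 150 in front of the origin, 50 up. The window slides between them.
- sash (a joint): travel of the window up the slope, m: 0 bottom, 0.25 top stop; it must be raised 0.07 to 0.20. Counterweighted: it stays wherever it is left and slides up or down with a steady push of about 2 to 5 N along the slope. Clear pane, 300 wide, 180 long, in a dark steel frame 12 thick; its orange lip is 8 thick and carries a black rubber strip, 5 thick, 26 deep, on its upper side.
- lip_under (a point): middle of the underside (the face to push) of the orange lip at the window's lower edge. The lip is 220 wide and stands out 35 square from the frame; this point is midway across and half way out (17.5). Axes: x up the slope (the sliding direction, square to the underside), y along the lip to the booth's left, z square out of the window, to the robot and up. Below it 60 or more of slope is clear.
- pointer (a point): outer tip of the red pointer, a bar 5 wide on the right (booth -y) edge of the window, reaching over the rail; 30 up the slope from the lip's underside and 168 to the right of the window's middle; moves with the window. Axes as lip_under.
- mark (a point): middle of the inner edge of the yellow clip on the right-hand rail, just beside the pointer's path; the clip is 20 long along the slope (10 either side of this point). Axes as lip_under: when the pointer is level with the clip's middle, the two points have the same place along x. The clip sits on the rail by friction and must not be shifted.
- whetstone: terracotta-coloured sharpening stone, 50 x 150 x 25, lying in front of the booth's left corner (mm); loose, to be left alone
- screwdriver: screwdriver, about 200 long, lying in front of the booth's right corner (mm); loose, to be left alone
- oil_bottle: amber oil bottle, diameter 56, 150 tall, standing left of the booth (mm); loose, to be left alone
- tin: steel and green tin, diameter 66, 90 tall, standing right of the booth (mm); loose, to be left alone
- mug: blue mug, diameter 80, 90 tall, standing right of the booth farther back (mm); loose, to be left alone
- brush: wooden-handled brush about 200 long, lying in front and left of the booth (mm); loose, to be left alone
- handle_block: dark wood block for a knife handle, 120 x 35 x 28, lying left of the booth (mm); loose, to be left alone

How it is judged:
By the outcome, as a careful person would: the job done as asked, in the order asked, and still so for the second after the job is handed in, with the robot touching nothing.
It also fails if it takes over 35 s, if anything falls off the work surface, if the arm or the gripper's body presses on something with over 40 N, if the wrist force passes 120 N, or if a joint passes its speed limit or range.

## Robot

A 6-joint arm with a two-finger parallel gripper is mounted at the origin on the work surface. World frame = base frame: x ahead of the robot, y to its left, z up, the work surface at z = 0. Lengths are in m, angles in rad, forces in N, time in s.
With the tool pointing down it reaches from about 0.375 to 0.75 m from the base axis. Payload 9 kg.
Tool frame: the origin (TCP) lies between the finger pads; the fingertips stand 14 mm ahead of it and the grasp point (between the pads) lies 5 mm behind it; y points along the fingers, x is the direction in which the jaws open and shut, and the axes are right-handed (so a half turn about y gives the same grasp; the last joint's range is limited). The gripper opens to 85 mm and grips with 20 to 120 N. Pads are 22 mm wide; open, the fingers measure 114 mm over their backs; the gripper's body (76 mm by 85 mm) begins 54 mm behind the grasp point. The pads swing forward as they close: fully open they stand 13 mm farther back than shut.
Start: joints at [-0.218, 0.104, 0.097, 1.564, 0, 1.353], TCP at [0.6, 0, 0.245] pointing down, gripper open.
Joint ranges: [-2.99, 2.99], [-0.84, 1.86], [-1.1, 1.16], [-1.84, 2.11], [-1.51, 1.56], [-3.14, 3.14]. Speed limits (rad/s): [2.22, 2.22, 2.57, 3.14, 3.14, 3.14].

## Interface

Orientations are given as a 3x3 rotation matrix whose columns are the frame's x, y, z axes.
In Python, from cell import bot gives the robot as it stands. The module is installed in compiled form; this text tells all that it offers.
- The arm moves only by the shell command python3 -m inch 'ROWS' [FORCE]. ROWS is JSON, a list of rows, each an object of numbers: "gripper": the opening in per cent of the stroke, from 0 (shut) to 100 (fully open); "tx", "ty", "tz": the shift along the tool's x, y, z in m; "spin": the turn about the tool's y in degrees. In form: [{"gripper": .., "tx": .., "ty": .., "tz": .., "spin": ..}, ...]. A call has 1 to 20 rows; each row shifts and turns the pose as measured when the row begins, along the tool's axes as they then stand; what a row does not reach is not made up. A row lasts 1/8 s, in which the tool goes at most 62.5 mm and 10.7 degrees, less where a joint would pass 70% of its speed; a pose out of reach is approached as far as the arm can. A call is refused whole if a number of a shift passes 0.0625 or a number of a turn 10.7, either way. A call with a gripper value outside its range is refused whole. The fingers move at their own pace and stop on an object; FORCE is the grip in N (left out, the last holds). Time passes only in rows, so rows that do not move let the fingers close. It gives the time, the measured TCP pose, the force and the opening at its end, in the units of the state.
- bot.observe(): the state, without advancing time (a new reading comes with each control period).
- bot.get_image(name): name is "scene" or "side" or "wrist"; returns the picture (400x640x3 uint8, red, green, blue); there is no depth.
- bot.get_calibration(name): a dict with "K" (3x3 intrinsics, pixels), "R" (3x3) and "t" (3): a world point X has camera coordinates R X + t. Camera axes: x right, y down, z forward; pixel columns grow to the right and rows downward; lengths in m; the calibration is good to about 2 mm. A picture is of the moment at which its call begins: read the wrist's pose just before it. get_calibration takes no time and is no camera call; for the wrist camera it gives the pose at the moment of the call.
- bot.finish_job(): hands the job in, once; it reports no verdict.
Trained networks look in the newest picture that a camera, given by its name, has taken for a name from the list of things; names that differ only in an ending like _2 or _b are one class to them, and where a whole thing is asked for, a point or a joint stands for the part that bears it (a point fixed in the world has none). Each returns a list of dicts, best first, with "conf" (0 to 1); they miss things now and then, are a little off and sometimes report something else, mostly with a low value. They report only what shows in the picture. A call takes as long as a camera call.
- bot.boxes_of(camera, name): "bbox" ([left, top, right, bottom] in pixels, round what is visible of it).
- bot.tip_of(camera, name): "pixel" ([row, column] in pixels: a listed point, or the origin of a listed thing).
The state is a dict: "time_s": time; "joints": joint angles; "qd": joint speeds; "joint_torque": joint torques, N m; "eef_pos": TCP position; "tool_rot": TCP orientation; "force": force on the tool from outside, world axes, zero at the start; "torque": the same for the moment, N m; "finger_gap": finger opening in m.
Only numpy, scipy, OpenCV 4.12 (cv2) and the standard library are available. Lean on these libraries where they do the work, as an engineer would, in place of code of your own. Each camera call takes 0.05 s, during which the arm holds its last target. There are 200 camera calls.

## Working session

There is one attempt and no reset: what is moved stays moved. The work goes in short steps, Python scripts to look and compute and a shell command to move; the robot and the scene stay as the last step left them, time stands still between calls to the robot, and variables do not carry over. Pictures are saved under pics/ and viewed, about 8 in all and at most 12, crops included, and the job is handed in when it is done.

```bash
mkdir -p pics; python3 - <<'E'
from cell import bot
import cv2,numpy as np
o=bot.observe();print(o['time_s'],o['eef_pos'],np.round(o['tool_rot'],3).tolist(),o['finger_gap'])
for c in ['scene','side']:
    im=bot.get_image(c);cv2.imwrite(f'pics/{c}0.png',im[:,:,::-1])
    k=bot.get_calibration(c);print(c,np.round(k['K'],1).tolist(),np.round(k['R'],3).tolist(),np.round(k['t'],3).tolist())
    for n in ['lip_under','pointer','mark','booth','whetstone','screwdriver','brush','tin','oil_bottle']:
        print(n,[(np.round(d['pixel']).tolist(),round(d['conf'],2)) for d in bot.tip_of(c,n)[:2]])
E
```

```text
0.0 [5.99694267e-01 8.68556024e-05 2.44521870e-01] [[1.0, -0.001, 0.0], [-0.0, 0.0, 1.0], [-0.001, -1.0, 0.0]] 0.08535904364277946
scene [[512.1, 0.0, 315.1], [0.0, 512.1, 200.3], [0.0, 0.0, 1.0]] [[0.666, 0.746, 0.0], [0.532, -0.475, -0.701], [-0.523, 0.467, -0.713]] [-0.372, -0.194, 1.647]
lip_under [([316.0, 274.0], 0.37)]
pointer [([235.0, 298.0], 0.78)]
mark [([234.0, 317.0], 0.69)]
booth []
whetstone [([180.0, 319.0], 0.67), ([162.0, 381.0], 0.39)]
screwdriver [([251.0, 249.0], 0.8)]
brush []
tin [([285.0, 244.0], 0.77)]
oil_bottle []
side [[438.9, 0.0, 311.3], [0.0, 438.9, 199.1], [0.0, 0.0, 1.0]] [[0.818, -0.575, -0.012], [-0.3, -0.409, -0.862], [0.491, 0.709, -0.507]] [-0.392, 0.254, 0.946]
lip_under [([182.0, 325.0], 0.72)]
pointer [([193.0, 384.0], 0.59)]
mark [([166.0, 396.0], 0.54), ([273.0, 392.0], 0.34)]
booth [([208.0, 344.0], 0.95), ([180.0, 326.0], 0.64)]
whetstone [([223.0, 253.0], 0.6)]
screwdriver [([273.0, 350.0], 0.58), ([221.0, 253.0], 0.57)]
brush [([194.0, 207.0], 0.89)]
tin [([273.0, 393.0], 0.83)]
oil_bottle []
```

View pics/scene0.png

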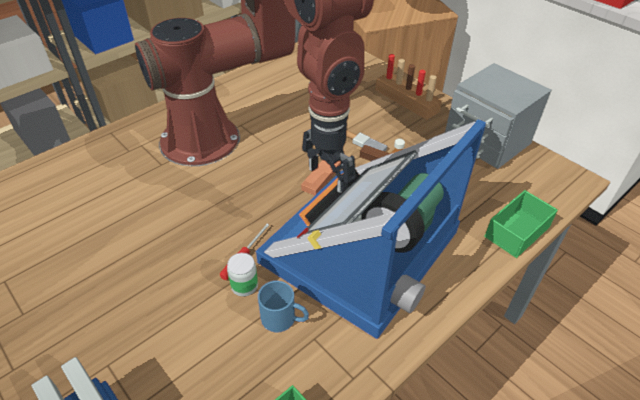

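View pics/side0.png

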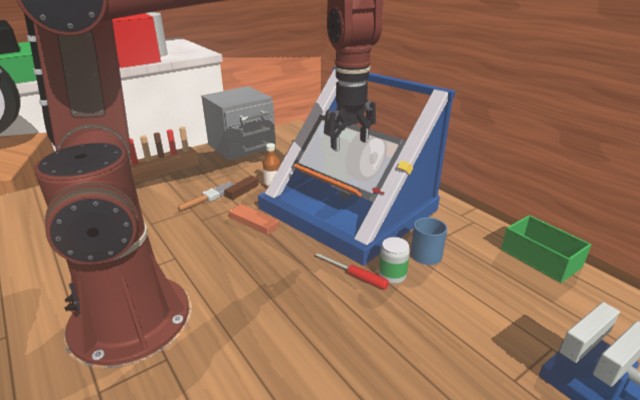

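Scene shows the booth ahead of the robot, turned in yaw, with the clip at about (238,315) row/col. In side, the lip runs (167,296)–(194,362), the pointer is at (191,378) and the clip at (166,404). I'll enlarge both for the corners.

```bash
python3 - <<'E'
import cv2,numpy as np
a=cv2.imread('pics/scene0.png')[170:290,240:360];b=cv2.imread('pics/side0.png')[90:270,250:460]
cv2.imwrite('pics/crop_a.png',np.hstack([cv2.resize(a,(360,360),interpolation=2),cv2.resize(b,(420,360),interpolation=2)]))
E
```

```text
(no output)
```

View pics/crop_a.png

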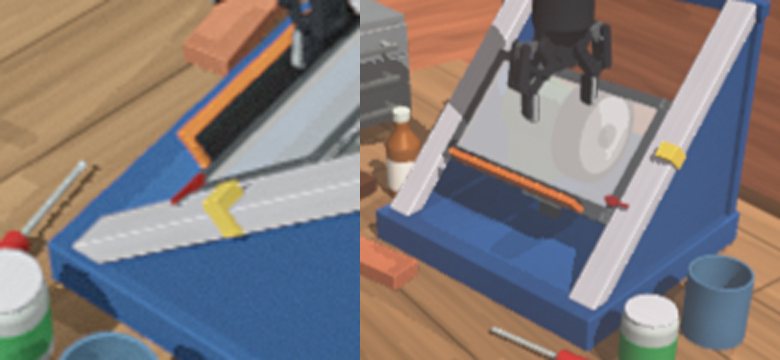

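```bash
cat > fit.py <<'E'
from cell import bot
import numpy as np
from scipy.optimize import least_squares
C={c:bot.get_calibration(c) for c in ['scene','side']}
def proj(c,X):
    k=C[c];p=k['K']@(k['R']@X+k['t']);return p[:2]/p[2]
u=np.array([1,0,1])/2**.5;n=np.array([-1,0,1])/2**.5;y=np.array([0,1.,0])
def pts(q):
    bx,by,a,s,m,hp,hl,my,hm=q
    R=np.array([[np.cos(a),-np.sin(a),0],[np.sin(a),np.cos(a),0],[0,0,1]]);o=np.array([bx,by,0])
    st=np.array([-.15,0,.05])
    L=dict(fr=np.array([-.17,-.2,.05]),fl=np.array([-.17,.2,.05]),pt=st+u*(s+.03)+n*hp-y*.168,mk=st+u*m+n*hm+y*my,
      lu=st+u*s+n*hl,ll=st+u*s+n*(hl+.0175)+y*.11,lr=st+u*s+n*(hl+.0175)-y*.11)
    return {k:R@v+o for k,v in L.items()},R
obs=[('scene','fr',256.7,251),('scene','pt',297.7,237),('scene','mk',314.5,235),('scene','lr',300.3,215),
('side','fl',258.5,196.5),('side','fr',364,247.5),('side','ll',295,166),('side','lr',361,195.5),('side','pt',383.5,192.5),('side','mk',400,165),('side','lu',325,182)]
def res(q):
    P,_=pts(q);return np.concatenate([proj(c,P[k])-[a,b] for c,k,a,b in obs]+[[(q[7]+.172)*500,(q[5]-q[8])*100]])
def fit():
    r=least_squares(res,[.75,0,0,.1,.2,.03,.03,-.17,.03],loss='soft_l1');return r
if __name__=='__main__':
    r=fit();print(np.round(r.x,4));P,R=pts(r.x)
    for k,v in P.items():print(k,np.round(v,4))
    print(np.round(r.fun.reshape(-1,2),1).tolist())
    print('raise',r.x[4]-r.x[3]-.03)
E
python3 fit.py
```

```text
[ 0.6531  0.065   0.1862  0.101   0.2116  0.0095  0.0146 -0.1738  0.0097]
fr [ 0.5231 -0.163   0.05  ]
fl [0.449  0.2301 0.05  ]
pt [ 0.6212 -0.1119  0.1493]
mk [ 0.6781 -0.1071  0.2065]
lu [0.5657 0.0486 0.1317]
ll [0.5332 0.1544 0.1441]
lr [ 0.5739 -0.0618  0.1441]
[[-0.3, 0.6], [-0.7, 0.6], [0.8, -0.7], [-0.1, 1.9], [-0.4, -3.5], [0.5, 1.4], [-0.2, 0.1], [-5.9, -3.3], [-0.7, 0.3], [-0.2, 0.6], [1.4, -1.1], [-0.9, -0.0]]
raise 0.08058726572384291
```

Residuals are fine, apart from one lip-end pick about 6 px off. The raise comes out at about 80 mm. The tool stays vertical, so I'll shut the fingers, back off in front of the lip and turn the jaw axis along the lip, then push along the slope.

```bash
python3 -m inch '[{"gripper":0,"tx":-0.05,"tz":0.017},{"tx":-0.055,"tz":0.018},{"spin":10},{"spin":10},{"spin":10},{"spin":10},{"spin":10},{"spin":10},{"spin":10},{"spin":9.3},{}]'; python3 - <<'E'
from cell import bot
import numpy as np,cv2
o=bot.observe();print(o['eef_pos'],np.round(o['tool_rot'],3).tolist(),o['finger_gap'],o['force'])
k=bot.get_calibration('wrist');im=bot.get_image('wrist');cv2.imwrite('pics/w1.png',im[:,:,::-1])
s=bot.get_image('side');cv2.imwrite('pics/side1.png',s[:,:,::-1])
for c in ['side','wrist']:
  for n in ['lip_under','pointer','mark']:print(c,n,[(np.round(d['pixel']).tolist(),round(d['conf'],2)) for d in bot.tip_of(c,n)[:2]])
from fit import *
P,R=pts(fit().x)
for v in P: 
  p=k['K']@(k['R']@P[v]+k['t']);print(v,np.round(p[:2]/p[2]))
E
```

```text
[ 6.00033838e-01 -1.23178144e-05  2.45338595e-01] [[1.0, 0.0, -0.0], [0.0, -0.0, 1.0], [0.0, -1.0, -0.0]] 0.08541536740697261 [-0.14522588 -0.73687666  0.25523983]
side lip_under [([180.0, 324.0], 0.74), ([164.0, 397.0], 0.22)]
side pointer [([191.0, 384.0], 0.78)]
side mark [([165.0, 400.0], 0.58)]
wrist lip_under [([146.0, 264.0], 0.81)]
wrist pointer [([329.0, 344.0], 0.8)]
wrist mark []
fr [253. 309.]
fl [133. -94.]
pt [341. 331.]
mk [430. 384.]
lu [271. 141.]
ll [207. -30.]
lr [285. 277.]validation failed for argument at $[0]...
```

View pics/w1.png

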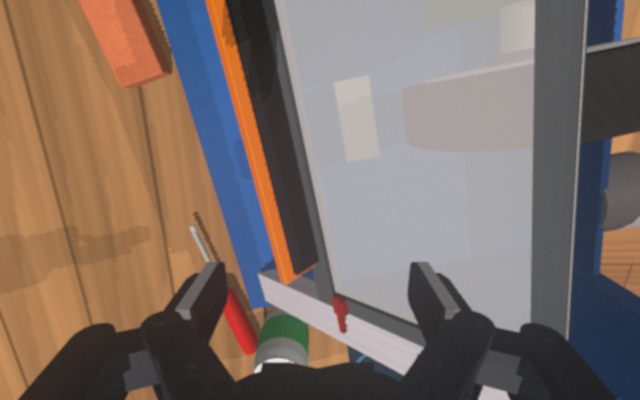

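The move was refused, so rows evidently need every key. The wrist view agrees with the fit: pointer tip at (331,344) against a predicted (331,341), lip corner at (282,287) against (277,285), row/col.

```bash
python3 -m inch '[{"gripper":0,"tx":-0.05,"ty":0,"tz":0.017,"spin":0},{"gripper":0,"tx":-0.055,"ty":0,"tz":0.018,"spin":0},{"gripper":0,"tx":0,"ty":0,"tz":0,"spin":10},{"gripper":0,"tx":0,"ty":0,"tz":0,"spin":10},{"gripper":0,"tx":0,"ty":0,"tz":0,"spin":10},{"gripper":0,"tx":0,"ty":0,"tz":0,"spin":10},{"gripper":0,"tx":0,"ty":0,"tz":0,"spin":10},{"gripper":0,"tx":0,"ty":0,"tz":0,"spin":10},{"gripper":0,"tx":0,"ty":0,"tz":0,"spin":10},{"gripper":0,"tx":0,"ty":0,"tz":0,"spin":9.3},{"gripper":0,"tx":0,"ty":0,"tz":0,"spin":0}]' 20; cat > st.py <<'E'
from fit import *
o=bot.observe();P,R=pts(fit().x);c=(P['ll']+P['lr'])/2
e=np.array(o['eef_pos']);T=np.array(o['tool_rot'])
print('t',o['time_s'],'pos',np.round(e,4),'gap',round(o['finger_gap'],4),'F booth',np.round(R.T@o['force'],1))
print('TCP rel lip edge mid, booth axes',np.round(R.T@(e-c),4));print('tool axes in booth\n',np.round(R.T@T,3))
E
python3 st.py
```

```text
time_s: 2.78
eef_pos: [0.4905, 0.0363, 0.2431]
tool_rot: [[0.143, -0.003, 0.99], [-0.99, 0.001, 0.143], [-0.001, -1.0, -0.003]]
force: [-0.5, -0.2, 0.2]
finger_gap: 0.0001
t 2.775 pos [0.4905 0.0363 0.2431] gap 0.0001 F booth [-0.5 -0.1  0.2]
TCP rel lip edge mid, booth axes [-0.0638  0.0019  0.0989]
tool axes in booth
 [[-0.043 -0.003  0.999]
 [-0.999  0.001 -0.043]
 [-0.001 -1.    -0.003]]
```

```bash
python3 -m inch '[{"gripper":0,"tx":0,"ty":0.05,"tz":0,"spin":2.4},{"gripper":0,"tx":0,"ty":0.053,"tz":0,"spin":0},{"gripper":0,"tx":0,"ty":0,"tz":0.02,"spin":0},{"gripper":0,"tx":0,"ty":0,"tz":0.015,"spin":0},{"gripper":0,"tx":0,"ty":0,"tz":0,"spin":0}]'; python3 st.py; python3 - <<'E'
from cell import bot
import cv2,numpy as np
w=bot.get_image('wrist')[:,:,::-1];s=bot.get_image('side')[90:290,240:440,::-1]
cv2.imwrite('pics/c2.png',np.hstack([cv2.resize(w,(400,250)),cv2.resize(s,(400,400))[:250]]) )
E
```

```text
time_s: 3.4
eef_pos: [0.5242, 0.0406, 0.1353]
tool_rot: [[0.121, -0.005, 0.993], [-0.993, 0.001, 0.121], [-0.002, -1.0, -0.005]]
force: [0.4, -0.3, 0.2]
finger_gap: -0.0
t 3.4 pos [0.5242 0.0406 0.1353] gap -0.0 F booth [ 0.3 -0.3  0.2]
TCP rel lip edge mid, booth axes [-0.0299 -0.0002 -0.0088]
tool axes in booth
 [[-0.065 -0.005  0.998]
 [-0.998  0.002 -0.065]
 [-0.002 -1.    -0.005]]
```

View pics/c2.png

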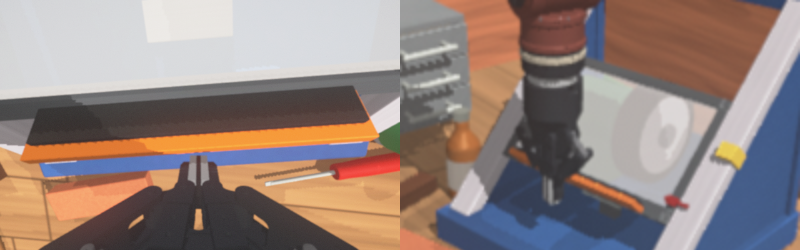

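The wrist view shows the shut fingertips just in front of the lip, midway along it. The side view shows them below the lip edge. The small spin went the wrong way, so I'll correct it and creep to contact.

```bash
python3 -m inch '[{"gripper":0,"tx":0,"ty":0,"tz":0.008,"spin":-3.7},{"gripper":0,"tx":0,"ty":0,"tz":0.006,"spin":0},{"gripper":0,"tx":0,"ty":0,"tz":0.004,"spin":0}]'; python3 st.py
```

```text
time_s: 3.88
eef_pos: [0.5397, 0.0429, 0.1375]
tool_rot: [[0.185, -0.007, 0.983], [-0.983, -0.001, 0.185], [-0.0, -1.0, -0.007]]
force: [-22.5, -3.9, 18.6]
finger_gap: -0.0
t 3.875 pos [0.5397 0.0429 0.1375] gap -0.0 F booth [-22.8   0.3  18.6]
TCP rel lip edge mid, booth axes [-0.0143 -0.0007 -0.0067]
tool axes in booth
 [[ 0.    -0.007  1.   ]
 [-1.     0.     0.   ]
 [-0.    -1.    -0.007]]
```

The vertical pads grip the lip edge by friction, so the motion has to follow the slope. I'll ease upward first, then move up and forward equally.

```bash
python3 -m inch '[{"gripper":0,"tx":0,"ty":-0.003,"tz":0,"spin":0},{"gripper":0,"tx":0,"ty":-0.004,"tz":0.004,"spin":0},{"gripper":0,"tx":0,"ty":-0.004,"tz":0.004,"spin":0}]'; python3 st.py
```

```text
time_s: 4.25
eef_pos: [0.5465, 0.0444, 0.1486]
tool_rot: [[0.183, -0.01, 0.983], [-0.983, -0.001, 0.183], [-0.001, -1.0, -0.01]]
force: [-2.3, -0.2, -1.0]
finger_gap: 0.0001
t 4.25 pos [0.5465 0.0444 0.1486] gap 0.0001 F booth [-2.3  0.2 -1. ]
TCP rel lip edge mid, booth axes [-0.0073 -0.0005  0.0045]
tool axes in booth
 [[-0.002 -0.01   1.   ]
 [-1.     0.001 -0.002]
 [-0.001 -1.    -0.01 ]]
```

Sliding steadily at about 2.4 N along the slope. I'll carry on.

```bash
python3 -m inch '[{"gripper":0,"tx":0,"ty":-0.005,"tz":0.005,"spin":0},{"gripper":0,"tx":0,"ty":-0.005,"tz":0.005,"spin":0},{"gripper":0,"tx":0,"ty":-0.005,"tz":0.005,"spin":0},{"gripper":0,"tx":0,"ty":-0.005,"tz":0.005,"spin":0}]'; python3 st.py;python3 -m inch '[{"gripper":0,"tx":0,"ty":-0.005,"tz":0.005,"spin":0},{"gripper":0,"tx":0,"ty":-0.005,"tz":0.005,"spin":0},{"gripper":0,"tx":0,"ty":-0.004,"tz":0.004,"spin":0}]'; python3 st.py; python3 - <<'E'
from cell import bot
import cv2,numpy as np
out=[]
for c,(r,q) in dict(side=(110,340),scene=(180,260)).items():
    im=bot.get_image(c)
    for n in ['pointer','mark']:print(c,n,[(np.round(d['pixel'],1).tolist(),round(d['conf'],2)) for d in bot.tip_of(c,n)[:2]])
    out.append(cv2.resize(im[r:r+100,q:q+100,::-1],(400,400),interpolation=2))
cv2.imwrite('pics/c3.png',np.hstack(out))
E
```

```text
time_s: 4.75
eef_pos: [0.5673, 0.0485, 0.1696]
tool_rot: [[0.183, -0.011, 0.983], [-0.983, -0.001, 0.183], [-0.001, -1.0, -0.011]]
force: [-4.3, 0.2, -0.2]
finger_gap: 0.0002
t 4.75 pos [0.5673 0.0485 0.1696] gap 0.0002 F booth [-4.2  0.9 -0.2]
TCP rel lip edge mid, booth axes [ 0.0139 -0.0004  0.0255]
tool axes in booth
 [[-0.002 -0.011  1.   ]
 [-1.     0.001 -0.002]
 [-0.001 -1.    -0.011]]
time_s: 5.12
eef_pos: [0.5822, 0.0514, 0.1847]
tool_rot: [[0.183, -0.011, 0.983], [-0.983, -0.001, 0.183], [-0.001, -1.0, -0.011]]
force: [-4.9, 0.7, 0.2]
finger_gap: 0.0002
t 5.125 pos [0.5822 0.0514 0.1847] gap 0.0002 F booth [-4.7  1.6  0.2]
TCP rel lip edge mid, booth axes [ 0.029  -0.0002  0.0406]
tool axes in booth
 [[-0.002 -0.011  1.   ]
 [-1.     0.001 -0.002]
 [-0.001 -1.    -0.011]]
side pointer [([171.7, 395.1], 0.62)]
side mark [([165.2, 398.5], 0.42)]
scene pointer [([233.4, 314.0], 0.8)]
scene mark [([233.8, 316.1], 0.58)]
```

View pics/c3.png

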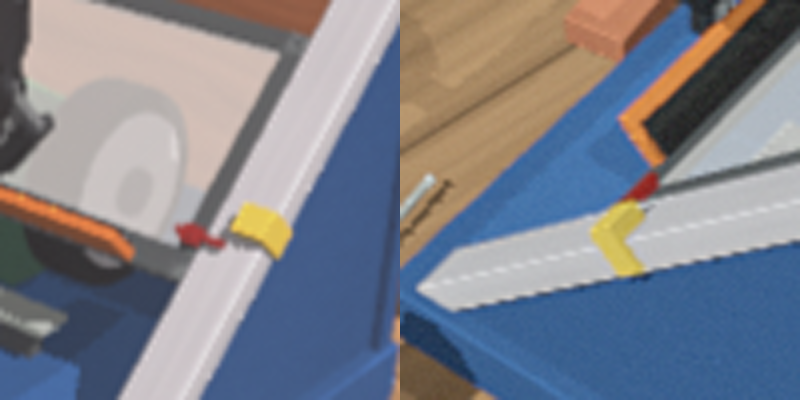

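Side: pointer tip at about (170.7,396.2) row/col, clip's inner-edge middle at about (164.2,398.8). That leaves about 17 mm of slope, and the fit says 18. I'll push 11 mm more along each axis and check.

```bash
python3 -m inch '[{"gripper":0,"tx":0,"ty":-0.004,"tz":0.004,"spin":0},{"gripper":0,"tx":0,"ty":-0.004,"tz":0.004,"spin":0},{"gripper":0,"tx":0,"ty":-0.003,"tz":0.003,"spin":0},{"gripper":0,"tx":0,"ty":0,"tz":0,"spin":0}]'; python3 st.py; python3 - <<'E'
from cell import bot
import cv2,numpy as np
out=[]
for c,(r,q) in dict(side=(130,360),scene=(200,280)).items():
    im=bot.get_image(c)
    for n in ['pointer','mark']:print(c,n,[(np.round(d['pixel'],1).tolist(),round(d['conf'],2)) for d in bot.tip_of(c,n)[:2]])
    out.append(cv2.resize(im[r:r+65,q:q+65,::-1],(390,390),interpolation=2))
cv2.imwrite('pics/c4.png',np.hstack(out))
E
```

```text
time_s: 5.92
eef_pos: [0.5931, 0.0534, 0.1952]
tool_rot: [[0.183, -0.012, 0.983], [-0.983, -0.001, 0.183], [-0.001, -1.0, -0.012]]
force: [-2.1, -0.0, 0.7]
finger_gap: -0.0001
t 5.925 pos [0.5931 0.0534 0.1952] gap -0.0001 F booth [-2.1  0.4  0.7]
TCP rel lip edge mid, booth axes [ 0.0402 -0.0003  0.0511]
tool axes in booth
 [[-0.002 -0.012  1.   ]
 [-1.     0.001 -0.002]
 [-0.001 -1.    -0.012]]
side pointer [([165.2, 396.1], 0.8)]
side mark [([165.9, 398.9], 0.5)]
scene pointer [([231.4, 316.8], 0.66)]
scene mark [([234.4, 317.2], 0.44)]
```

View pics/c4.png

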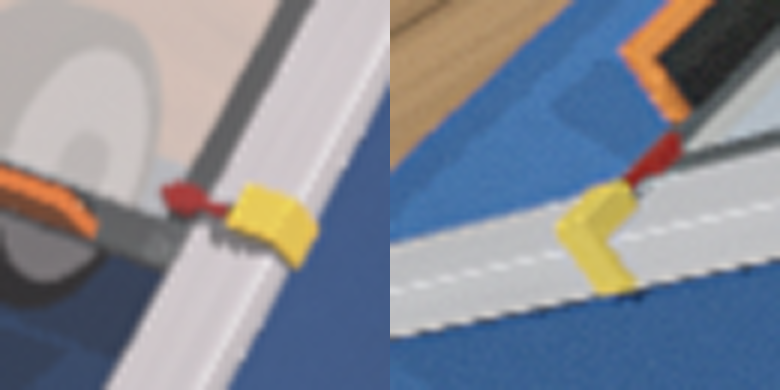

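The pointer is level with the clip and within about 3 mm of its middle in both views. I'll take the fingers straight back, then up.

```bash
python3 -m inch '[{"gripper":0,"tx":0,"ty":0,"tz":-0.01,"spin":0},{"gripper":0,"tx":0,"ty":0,"tz":-0.04,"spin":0},{"gripper":0,"tx":0,"ty":0,"tz":-0.04,"spin":0},{"gripper":0,"tx":0,"ty":-0.05,"tz":-0.02,"spin":0},{"gripper":0,"tx":0,"ty":-0.04,"tz":0,"spin":0},{"gripper":0,"tx":0,"ty":0,"tz":0,"spin":0}]'; python3 st.py; python3 - <<'E'
from cell import bot
import cv2,numpy as np
im=bot.get_image('side')
for n in ['pointer','mark']:print('side',n,[(np.round(d['pixel'],1).tolist(),round(d['conf'],2)) for d in bot.tip_of('side',n)[:2]])
w=bot.get_image('wrist')
for n in ['pointer','mark']:print('w',n,[(np.round(d['pixel'],1).tolist(),round(d['conf'],2)) for d in bot.tip_of('wrist',n)[:2]])
cv2.imwrite('pics/c5.png',np.hstack([cv2.resize(im[70:290,160:460,::-1],(400,293)),cv2.resize(im[130:195,360:425,::-1],(293,293),interpolation=2)]))
cv2.imwrite('pics/w5.png',w[:,:,::-1])
E
```

```text
time_s: 6.98
eef_pos: [0.4785, 0.0327, 0.2849]
tool_rot: [[0.183, -0.016, 0.983], [-0.983, -0.0, 0.183], [-0.003, -1.0, -0.016]]
force: [-0.4, 0.1, 0.3]
finger_gap: 0.0004
t 6.975 pos [0.4785 0.0327 0.2849] gap 0.0004 F booth [-0.3  0.2  0.3]
TCP rel lip edge mid, booth axes [-0.0763  0.0006  0.1407]
tool axes in booth
 [[-0.002 -0.016  1.   ]
 [-1.     0.003 -0.002]
 [-0.003 -1.    -0.016]]
side pointer [([165.4, 398.7], 0.8)]
side mark [([166.1, 399.9], 0.47)]
w pointer []
w mark []
```

View pics/c5.png

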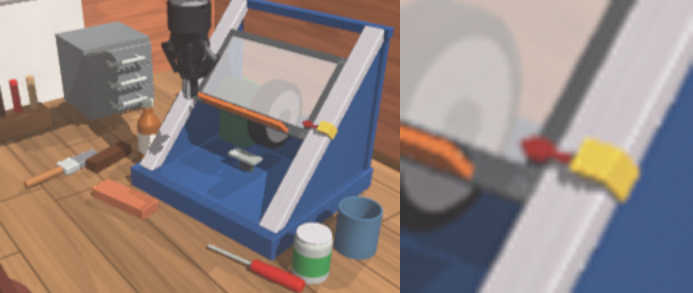

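View pics/w5.png

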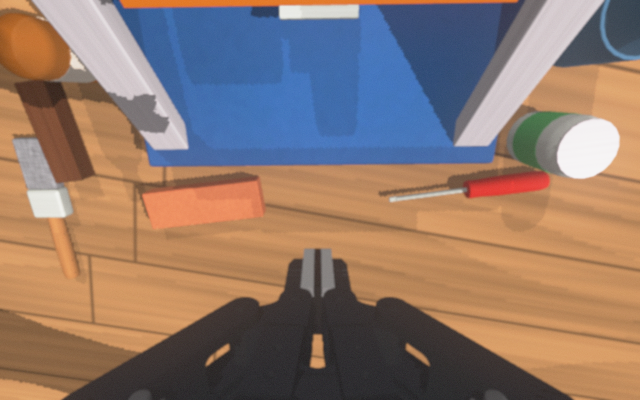

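The window stayed put after the fingers left. The pointer meets the clip's inner edge near its middle, the clip hasn't moved, and nothing nearby has been disturbed.

```bash
python3 -c "
from cell import bot
print(bot.finish_job())"
```

```text
the job is handed in; nothing more can be done
None
```

I pushed the window about 77 mm up the slope, with the shut fingers at the middle of the orange lip. I then drew the fingers straight back and up, and handed the job in at about 7 s.

**Contact:** The tool can only point straight down, so the fingers bore on the lower outer edge of the lip rather than flat on its underside.

**Position:** After the fingers left, the window stayed where it was, with the pointer level with the clip.
- The side view puts the pointer about 2–3 mm below the clip's middle.
- The scene view, taken just before the fingers left, puts it 2–4 mm above the middle.
- The original fit asked for about 80 mm of travel, so it agrees with the side view. All three are well inside the ±10 mm allowed.

**Force:** First contact pressed the fingers against the lip with about 29 N, mostly into the slope, because I was moving level rather than along it. I eased up straight away, and the push itself then took about 2–5 N.

**Surroundings:** The clip and the things visible in the last pictures look undisturbed. The final wrist force was about zero.

**Checks that failed:** The first move was refused because every row needs all five keys, and one small spin went the wrong way before I corrected it. In the last wrist picture the networks found neither the pointer nor the clip.

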